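# Poke a worn bearing up out of a potter's-wheel bearing block

## Task

Take the worn bearing out of the aluminium bearing block: feel the block's bottom hole onto the drift of the knock-out stand and press it down, firmly but without ramming, until the drift has poked the bearing up and the block sits fully down on the stand's socket. Then lift the bearing out, lay it flat in the empty bay of the parts tray, and leave the empty block sitting on the stand and everything else where it is.

Things in the scene. Friction and masses are not known exactly. Their poses are not given: they have to be found in the camera images.
- housing_center (a point): Centre (half-way up) of the loose bearing block, bare aluminium, 280 g, 26 mm high, upright on the table. Flange plate 112 (its x) x 60 (its y) x 10 mm with a bolt hole near each end; on it a square body 60 x 60 x 16 mm. Grip it across the 60 mm (y): those sides are flat over all 26 mm. z up. Its top has a round pocket 41.5 mm wide, 16 mm deep, on this centre, with the bearing in it.
- block_hole (a point): Centre of the block's access hole at its underside, 13 mm below housing_center: 26 mm across, straight through the 10 mm thick floor of the pocket to the bearing.
- bearing_center (a point): Centre of the sealed steel ball bearing, 40 mm outside, 17 mm bore, 12 mm thick, 65 g, z along its axis. At first it lies on the pocket's floor, centre 3 mm above housing_center, top face 4 mm below the block's top: it cannot be gripped there.
- bearing: The same bearing; origin in the middle of its underside. Spring segments hold it in the lowest 7 mm of the pocket: about 8 to 13 N from below, through the access hole, slides it up; raised by more than 7 mm it is loose, with 0.7 mm of play.
- socket_top (a point): Centre of the top rim of the knock-out stand's socket, 40 mm above the table: upright steel tube, 54 mm outside, 34 mm inside. A block pressed fully down over the drift rests on this rim, housing_center 13 mm above it; the bearing then stands on the drift, loose, 9 mm proud of the block's top.
- stand: Knock-out stand, fixed; origin under its middle. Base plate 110 x 110 x 8 mm, the socket on it, and in that an upright steel drift: bar 22 mm across, flat top (1.2 mm chamfer) 23 mm above the rim. The socket is wide, so the drift stands firmly against one side of it: its axis is 6 mm off the socket's, in a direction that varies and is not measured; see it in the pictures or feel for it.
- tray_bay (a point): Centre of the floor of the parts tray's wide empty bay, 3 mm above the table. The tray is fixed, bare steel, 200 (x) x 130 (y) x 24 mm, walls 3 mm. The empty bay is 142 (x) x 124 (y) mm inside; past a 19 mm high divider on its +x side is a narrow bay with three bolts.
- thin_drift_mid (a point): Bystander: spare drift, loose steel bar 16 mm across, 55 mm tall, standing on its end; middle.
- thick_drift_mid (a point): Bystander: spare drift, loose steel bar 24 mm across, 55 mm tall, standing on its end; middle.
- screwdriver: Bystander: screwdriver lying on the table beyond the work.
- wrench: Bystander: steel wrench lying on the table beyond the work.
- hammer: Bystander: hammer lying at the left.
- carton: Bystander: small cardboard box, 75 x 75 x 30 mm; origin under its middle.
- mug: Bystander: terracotta mug, 80 mm wide, 85 mm tall; origin under its middle.
- grease_tin: Bystander: grey tin, 68 mm wide, 55 mm tall, at the right; origin under its middle.

How it is judged:
By the outcome, as a careful person would: the job done as asked, in the order asked, and still so for the second after the job is handed in, with the robot touching nothing.
It also fails if it takes over 64 s, if anything falls off the work surface, if the arm or the gripper's body presses on something with over 40 N, if the wrist force passes 120 N, or if a joint passes its speed limit or range.

## Robot

A 7-joint arm with a two-finger parallel gripper is mounted at the origin on the work surface. World frame = base frame: x ahead of the robot, y to its left, z up, the work surface at z = 0. Lengths are in m, angles in rad, forces in N, time in s.
With the tool pointing down it reaches from about 0.4 to 0.85 m from the base axis. Payload 4.4 kg.
Tool frame: the origin (TCP) lies at the very end of the fingers, on their centre line; the grasp point (between the pads) lies 19 mm behind it; x points along the fingers, y is the direction in which the jaws open and shut, and the axes are right-handed (so a half turn about x gives the same grasp; the last joint's range is limited). The gripper opens to 94 mm and grips with 3 to 60 N. Pads are 16 mm wide; open, the fingers measure 119 mm over their backs; the gripper's body (75 mm by 177 mm) begins 78 mm behind the grasp point.
Start: joints at [1.172, 0.628, 0.038, 1.517, -0.027, 0.996, -0.02], TCP at [0.212, -0.614, 0.205] pointing down, gripper open.
Joint ranges: [-3.06, 3.06], [-0.37, 2.12], [-1.25, 1.32], [0.18, 2.47], [-1.1, 4.24], [0.23, 1.98], [-2.94, 2.94]. Speed limits (rad/s): [2.57, 2.57, 3.14, 3.14, 3.14, 3.14, 3.14].

## Interface

Orientations are given as a unit quaternion [w, x, y, z].
In Python, from station import state, snapshot, camera_model, ctrl gives the robot as it stands.
- The arm moves only by the shell command python3 -m jog 'ROWS'. ROWS is JSON, a list of rows, each a list of 3 entries, a list of its own where there are three numbers: the shift along the tool's x, y, z in cm, then the turn about the tool's x in degrees, then the opening, from 0 (shut) to 1 (fully open). In form: [[[x, y, z], roll, hand], ...]. A call has 1 to 12 rows; each row shifts and turns the commanded pose from where the row before left it, along the tool's axes as they then stand; what a row does not reach is not made up. A row lasts 1/10 s, in which the tool goes at most 50 mm and 8.59 degrees, less where a joint would pass 70% of its speed; a pose out of reach is approached as far as the arm can. A call with a gripper value outside its range is refused whole. The fingers move at their own pace and stop on an object; the grip force is fixed at half the most. Time passes only in rows, so rows that do not move let the fingers close. It gives the time, the measured TCP pose, the force and the opening at its end, in the units of the state.
- state(): the state, without advancing time (a new reading comes with each control period).
- snapshot(name): name is "scene" or "side" or "wrist"; returns the picture (420x560x3 uint8, red, green, blue); there is no depth.
- camera_model(name): a dict with "vfov" (degrees; the focal length in pixels is half the picture's height over the tangent of half this angle, whatever the lens; pixels are square), "cx", "cy" (the principal point, pixels), "extrinsics" (4x4, takes a point from world to camera coordinates). Camera axes: x right, y up, looking along -z (the intrinsics and any distortion apply to the point x, -y, -z); pixel columns grow to the right and rows downward; lengths in m; the calibration is good to about 2 mm. A picture is of the moment at which its call begins: read the wrist's pose just before it. camera_model takes no time and is no camera call; for the wrist camera it gives the pose at the moment of the call.
- ctrl.finish_job(): hands the job in, once; it reports no verdict.
The state is a dict: "t": time; "qpos": joint angles; "joint_vel": joint speeds; "effort": joint torques, N m; "tool_pos": TCP position; "tcp_rot": TCP orientation; "force": force on the tool from outside, world axes, zero at the start; "wrist_torque": the same for the moment, N m; "width": finger opening in m.
Only numpy, scipy, OpenCV 4.12 (cv2) and the standard library are available. Lean on these libraries where they do the work, as an engineer would, in place of code of your own. Each camera call takes 0.05 s, during which the arm holds its last target.

## Working session

There is one attempt and no reset: what is moved stays moved. The work goes in short steps, Python scripts to look and compute and a shell command to move; the robot and the scene stay as the last step left them, time stands still between calls to the robot, and variables do not carry over. Pictures are saved under pics/ and viewed, and the job is handed in when it is done.

```bash
ls; mkdir -p pics; python3 - <<'E'
from station import state, snapshot, camera_model, ctrl
import cv2
s=state(); print(s)
for n in ["scene","side","wrist"]:
    print(n,camera_model(n))
    cv2.imwrite(f"pics/{n}0.png",snapshot(n)[:,:,::-1])
E
```

```text
pics
{'t': 0.0, 'qpos': array([ 1.17220801,  0.62934144,  0.03845153,  1.51832127, -0.02700744,
        0.99629501, -0.02002718]), 'joint_vel': array([ 0.00054709,  0.00108394,  0.00064814, -0.00097326,  0.00055731,
        0.0019846 , -0.0007246 ]), 'effort': array([ 3.86915854e-04, -5.49720061e+01,  1.14351779e+00, -1.86630321e+01,
       -5.23662160e-02,  2.36539543e-02,  1.58087905e-04]), 'tool_pos': array([ 0.21215571, -0.61371938,  0.20457228]), 'tcp_rot': array([-0.11646041, -0.69722642, -0.11774555,  0.69745844]), 'force': array([ 0.27077569, -0.02955859,  0.27403222]), 'wrist_torque': array([-0.00584708, -0.03014012,  0.01036106]), 'width': 0.09415426458750309}
scene {'vfov': 55.21303691737258, 'cx': 278.2015576245496, 'cy': 207.0050389232678, 'extrinsics': array([[-0.10473369,  0.99438433,  0.01518759,  0.03246262],
       [-0.80557423, -0.09378255,  0.58502563,  0.4418709 ],
       [ 0.58316465,  0.04903716,  0.81087258, -1.5637598 ],
       [ 0.        ,  0.        ,  0.        ,  1.        ]])}
side {'vfov': 56.928355815330576, 'cx': 276.50093393790996, 'cy': 210.7885920630344, 'extrinsics': array([[-0.99872211, -0.0478278 , -0.01632932,  0.55271199],
       [ 0.0199899 , -0.67060052,  0.74154929, -0.04973006],
       [-0.04641712,  0.74027525,  0.67069964, -1.29054464],
       [ 0.        ,  0.        ,  0.        ,  1.        ]])}
wrist {'vfov': 59.11061316413414, 'cx': 285.9428087665508, 'cy': 206.86852697740173, 'extrinsics': array([[ 0.32605975, -0.94534727, -0.00189074, -0.64872852],
       [ 0.90689706,  0.31336126, -0.28167791,  0.0278352 ],
       [ 0.26687593,  0.09012913,  0.95950715, -0.39301069],
       [ 0.        ,  0.        ,  0.        ,  1.        ]])}
```

View pics/scene0.png

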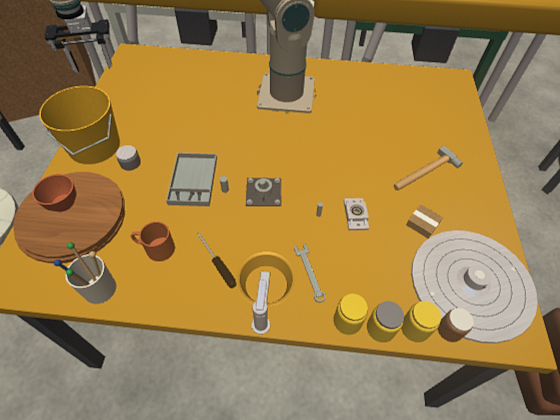

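View pics/side0.png

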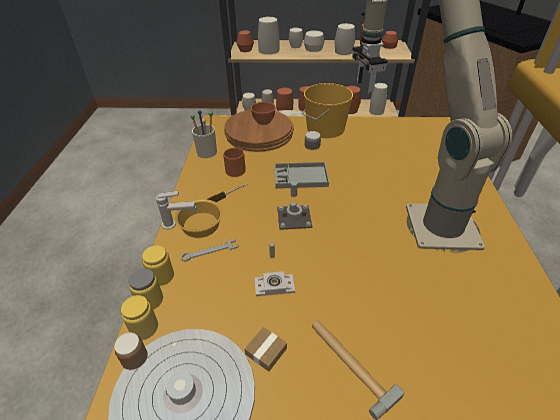

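View pics/wrist0.png

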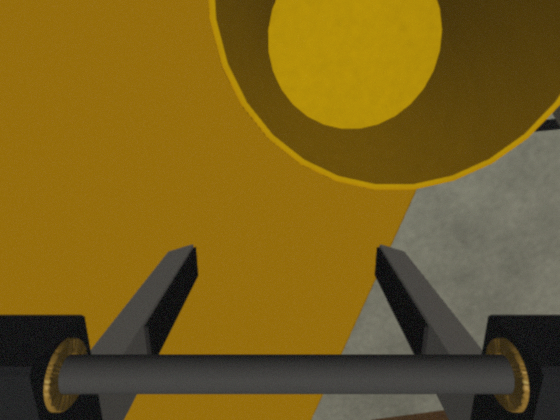

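Scene: block about (357,213), stand about (263,190), tray about (193,178), thin/thick drifts at (320,209)/(224,184). Side: block (275,284), stand (295,216), tray (302,176). Next, closer crops and the rays.

```bash
cat > h.py <<'E'
import numpy as np, cv2
from station import state, snapshot, camera_model, ctrl
def fpx(m): return 210/np.tan(np.radians(m["vfov"])/2)
def ray(m,u,v):
    f=fpx(m);E=m["extrinsics"];R=E[:3,:3];t=E[:3,3]
    d=R.T@np.array([(u-m["cx"])/f,-(v-m["cy"])/f,-1.0]); return -R.T@t,d
def onz(m,u,v,z):
    c,d=ray(m,u,v); return c+d*(z-c[2])/d[2]
def proj(m,p):
    E=m["extrinsics"];q=E[:3,:3]@np.asarray(p)+E[:3,3];f=fpx(m)
    return np.array([m["cx"]+f*q[0]/-q[2], m["cy"]-f*q[1]/-q[2]])
def tri(rs):
    A=np.zeros((3,3));b=np.zeros(3)
    for c,d in rs:
        d=d/np.linalg.norm(d);P=np.eye(3)-np.outer(d,d);A+=P;b+=P@c
    return np.linalg.solve(A,b)
def Rt(q):
    from scipy.spatial.transform import Rotation as R
    return R.from_quat([q[1],q[2],q[3],q[0]]).as_matrix()
E
python3 - <<'E'
import cv2
from h import *
a=cv2.imread("pics/scene0.png");b=cv2.imread("pics/side0.png")
cv2.imwrite("pics/sc_c.png",cv2.resize(a[140:240,160:380],None,fx=3.6,fy=3.6,interpolation=cv2.INTER_CUBIC))
cv2.imwrite("pics/sd_c.png",cv2.resize(b[150:300,230:350],None,fx=4,fy=4,interpolation=cv2.INTER_CUBIC))
print(Rt(state()["tcp_rot"]).round(3))
for n,c in [("scene",[(357,213,.026),(263,184,.04),(193,178,.02)]),("side",[(275,282,.026),(295,208,.04),(302,176,.02)])]:
    m=camera_model(n)
    for u,v,z in c: print(n,onz(m,u,v,z).round(3))
    print(proj(m,[0,0,0]))
E
```

```text
[[-0.     0.327 -0.945]
 [ 0.001 -0.945 -0.327]
 [-1.    -0.001  0.   ]]
scene [0.559 0.263 0.026]
scene [ 0.492 -0.029  0.04 ]
scene [ 0.478 -0.256  0.02 ]
[286.53812852  93.53028828]
side [0.544 0.272 0.026]
side [ 0.492 -0.029  0.04 ]
side [ 0.467 -0.235  0.02 ]
[442.39411489 225.71477129]
```

View pics/sc_c.png

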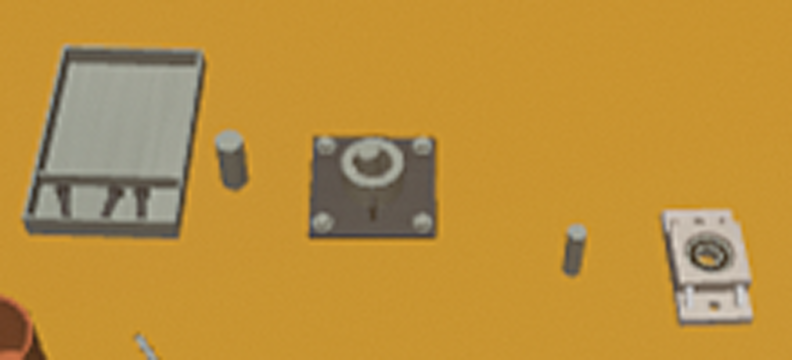

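View pics/sd_c.png

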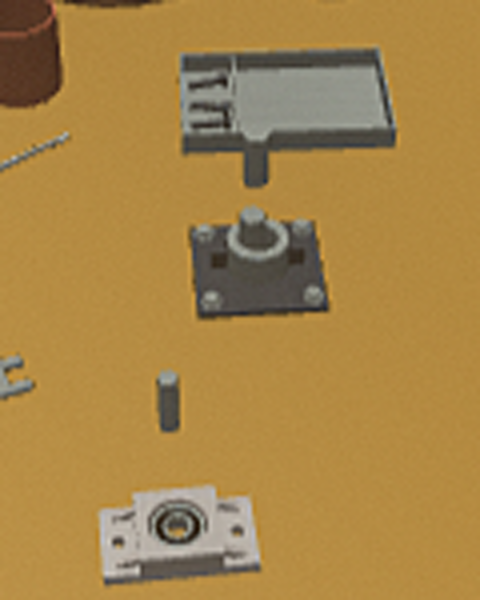

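```bash
python3 - <<'E'
from h import *
m=camera_model("wrist");c,d=ray(m,280,210)
s=state();R=Rt(s["tcp_rot"])
print("cam in tool",R.T@(c-s["tool_pos"]), "fwd in tool",R.T@d/np.linalg.norm(d))
# to TCP (0.46,-0.03,.205) in tool axes
for g in [(.40,-.03,.205),(.552,.267,.205)]:
    print((R.T@(np.array(g)-s["tool_pos"])*100).round(2))
E
```

```text
cam in tool [-0.17905387 -0.00019641 -0.08353993] fwd in tool [ 0.95697656 -0.01644141  0.28969906]
[  0.05 -49.05 -36.82]
[  0.08 -72.15 -60.89]
```

```bash
python3 -m jog '[[[0,-2,-2],0,1],[[0,-3.2,-3.2],0,1],[[0,-3.4,-3.3],0,1],[[0,-3.4,-3.3],0,1],[[0,-3.4,-3.3],0,1],[[0,-3.4,-3.3],0,1],[[0,-3.4,-3.3],0,1],[[0,-3.4,-3.3],0,1],[[0,-3.4,-3.3],0,1],[[0,-3.4,-3.3],0,1],[[0,-3.4,-3.3],0,1],[[0,-3.4,-3.3],0,1]]'
python3 -m jog '[[[0,-3.4,-3.3],0,1],[[0,-3.2,-3.2],0,1],[[0,0,0],6,1],[[0,0,0],7,1],[[0,0,0],6,1],[[0,0,0],0,1]]'
python3 - <<'E'
from h import *
s=state();print(s["t"],s["tool_pos"],Rt(s["tcp_rot"]).round(3))
m=camera_model("wrist");im=snapshot("wrist");cv2.imwrite("pics/w1.png",im[:,:,::-1]);
import pickle;pickle.dump(m,open("w1.pkl","wb"))
E
```

```text
t: 1.35
tool_pos: [0.4458, -0.1173, 0.2055]
tcp_rot: [0.117, 0.697, 0.117, -0.697]
force: [0.0, -0.5, 0.4]
width: 0.094
t: 1.95
tool_pos: [0.4851, -0.0353, 0.2053]
tcp_rot: [-0.001, -0.707, -0.0, 0.707]
force: [-0.5, 0.6, 0.2]
width: 0.0937
1.95 [ 0.48508434 -0.03528348  0.2053122 ] [[-0.     0.001 -1.   ]
 [-0.    -1.    -0.001]
 [-1.     0.     0.   ]]
```

View pics/w1.png

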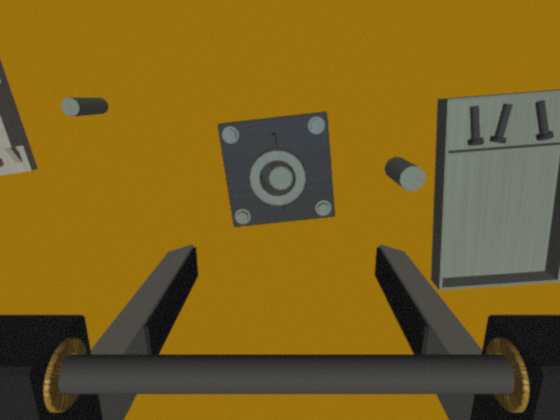

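The wrist picture shows the stand socket ring at (277,177), drift top at about (282,178), spare drifts left (72,105) and right (410,180), tray on the right, block just entering at left. Measuring the ring and drift.

```bash
python3 - <<'E'
from h import *
import pickle
m=pickle.load(open("w1.pkl","rb"));im=cv2.imread("pics/w1.png")
g=cv2.cvtColor(im,cv2.COLOR_BGR2GRAY)
c=g[100:240,210:345]
cv2.imwrite("pics/w1c.png",cv2.resize(c,None,fx=4,fy=4,interpolation=cv2.INTER_CUBIC))
big=cv2.resize(c,None,fx=8,fy=8,interpolation=cv2.INTER_CUBIC)
for th in (90,100,110,120):
    _,b=cv2.threshold(big,th,255,0)
    cs,h=cv2.findContours(b,cv2.RETR_CCOMP,cv2.CHAIN_APPROX_NONE)
    for k in cs:
        if 3000<cv2.contourArea(k)<300000:
            e=cv2.fitEllipse(k); u,v=(np.array(e[0])+.5)/8-.5+[210,100]
            print(th,round(u,1),round(v,1),(np.array(e[1])/8).round(1),cv2.contourArea(k)/64, onz(m,u,v,.04)[:2].round(4),onz(m,u,v,.063)[:2].round(4))
print("px/mm at .04", np.linalg.norm(proj(m,[.49,-.03,.04])-proj(m,[.49,-.02,.04]))/10,"at .063",np.linalg.norm(proj(m,[.49,-.03,.063])-proj(m,[.49,-.02,.063]))/10)
E
```

```text
90 242.2 216.1 [15.2 16.1] 191.609375 [0.4579 0.008 ] [0.4653 0.0052]
90 322.9 207.6 [15.4 16.3] 197.2109375 [ 0.4666 -0.0705] [ 0.4734 -0.0681]
90 280.3 177.7 [23.1 23.4] 423.375 [ 0.4961 -0.0293] [ 0.5009 -0.0296]
90 277.1 177.5 [54.5 55.5] 2374.4375 [ 0.4963 -0.0263] [ 0.5011 -0.0268]
90 277.2 177.8 [35.4 36.3] 1009.71875 [ 0.496  -0.0263] [ 0.5009 -0.0268]
90 230.0 134.5 [16.9 17.7] 235.40625 [0.5364 0.0167] [0.5386 0.0133]
90 315.9 124.9 [17.3 17.9] 242.859375 [ 0.5451 -0.0618] [ 0.5467 -0.06  ]
100 242.2 216.1 [14.5 15.4] 175.6328125 [0.4579 0.008 ] [0.4653 0.0052]
100 322.9 207.6 [14.8 15.6] 181.7109375 [ 0.4666 -0.0705] [ 0.4734 -0.0681]
100 280.3 177.8 [22.3 22.5] 393.796875 [ 0.496  -0.0293] [ 0.5009 -0.0296]
100 277.2 177.5 [53.9 54.9] 2319.9296875 [ 0.4963 -0.0263] [ 0.5011 -0.0268]
100 277.2 177.8 [36.  36.9] 1045.078125 [ 0.496  -0.0263] [ 0.5009 -0.0268]
100 230.0 134.5 [16.2 17.1] 217.3828125 [0.5364 0.0167] [0.5386 0.0133]
100 315.9 124.9 [16.6 17.3] 224.5390625 [ 0.5451 -0.0618] [ 0.5467 -0.06  ]
110 241.2 217.2 [10.6 14.3] 102.3046875 [0.4568 0.0091] [0.4642 0.0061
[... 318 characters left out ...]
5 [15.5 16.3] 197.7578125 [0.5364 0.0168] [0.5386 0.0133]
110 315.9 124.9 [15.8 16.5] 204.6953125 [ 0.5451 -0.0618] [ 0.5466 -0.06  ]
120 240.1 217.9 [7.3 9.1] 47.03125 [0.456  0.0102] [0.4635 0.0072]
120 322.8 209.5 [8.3 9.6] 58.0859375 [ 0.4647 -0.0704] [ 0.4716 -0.068 ]
120 280.5 178.0 [19.1 20.1] 300.84375 [ 0.4958 -0.0294] [ 0.5007 -0.0298]
120 277.2 177.1 [50.9 52.8] 2116.5546875 [ 0.4966 -0.0263] [ 0.5014 -0.0268]
120 277.2 177.5 [38.6 39.4] 1175.359375 [ 0.4963 -0.0263] [ 0.5011 -0.0268]
120 228.6 135.5 [10.6 15.3] 123.125 [0.5355 0.018 ] [0.5377 0.0145]
120 316.8 125.7 [11.4 15.2] 129.5625 [ 0.5443 -0.0626] [ 0.5459 -0.0608]
px/mm at .04 1.0505980076032997 at .063 1.1207525784836718
```

View pics/w1c.png

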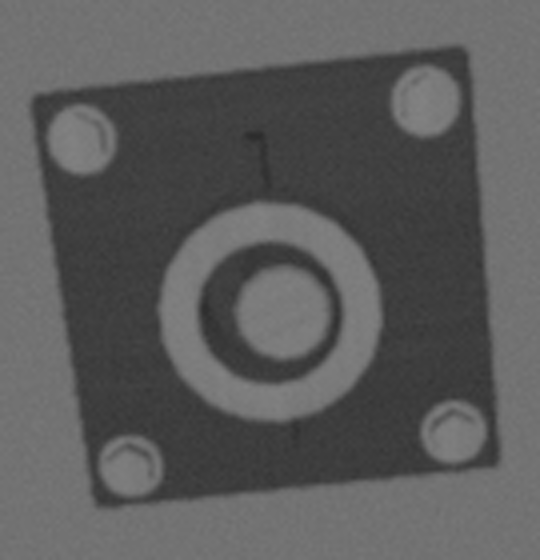

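```bash
python3 -m jog '[[[0,-3,-0.7],0,1],[[0,-4.4,-1],0,1],[[0,-4.4,-1],0,1],[[0,-4.4,-1],0,1],[[0,-4.4,-1],0,1],[[0,-4.4,-1],0,1],[[0,-3.6,-0.7],0,1],[[0,-1.6,-0.3],0,1],[[0,0,0],0,1]]'
python3 - <<'E'
from h import *
import pickle
m=pickle.load(open("w1.pkl","rb"))
for u,v,z in [(500,210,.003),(438,99,.024),(434,287,.024),(451,151,.019),(446,278,.003),(560,276,.003)]: print(onz(m,u,v,z).round(4))
s=state();print(s["t"],s["tool_pos"],Rt(s["tcp_rot"]).round(3))
m=camera_model("wrist");im=snapshot("wrist");cv2.imwrite("pics/w2.png",im[:,:,::-1]);
pickle.dump(m,open("w2.pkl","wb"))
E
```

```text
t: 2.9
tool_pos: [0.5514, 0.2688, 0.205]
tcp_rot: [-0.002, -0.707, -0.002, 0.707]
force: [0.5, -0.8, -0.4]
width: 0.0941
[ 0.453  -0.2649  0.003 ]
[ 0.5677 -0.1766  0.024 ]
[ 0.3722 -0.195   0.024 ]
[ 0.5185 -0.1971  0.019 ]
[ 0.3722 -0.2167  0.003 ]
[ 0.3748 -0.3459  0.003 ]
2.9 [0.55136697 0.26877804 0.20495965] [[-0.001  0.006 -1.   ]
 [ 0.001 -1.    -0.006]
 [-1.    -0.001  0.001]]
```

View pics/w2.png

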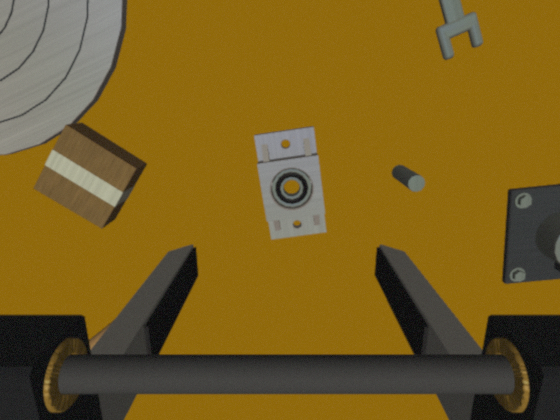

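Block flange corners are about (254,135),(316,127),(326,233),(271,239), bearing rings at (291,188), carton at left well clear.

```bash
python3 - <<'E'
from h import *
import pickle
m=pickle.load(open("w2.pkl","rb"));im=cv2.imread("pics/w2.png")
hsv=cv2.cvtColor(im,cv2.COLOR_BGR2HSV)
msk=(hsv[...,1]<90).astype(np.uint8)*255
sub=np.zeros_like(msk);sub[115:250,240:345]=msk[115:250,240:345]
cs,_=cv2.findContours(sub,cv2.RETR_EXTERNAL,cv2.CHAIN_APPROX_NONE);k=max(cs,key=cv2.contourArea)
print("area",cv2.contourArea(k),cv2.minAreaRect(k))
g=cv2.cvtColor(im,cv2.COLOR_BGR2GRAY)
c=g[115:250,240:345]
cv2.imwrite("pics/w2c.png",cv2.resize(c,None,fx=4.4,fy=4.4,interpolation=cv2.INTER_CUBIC))
big=cv2.resize(c,None,fx=8,fy=8,interpolation=cv2.INTER_CUBIC)
for th in (70,85,100,115):
    for inv in (0,1):
      _,b=cv2.threshold(big,th,255,inv)
      cs,h=cv2.findContours(b,cv2.RETR_CCOMP,cv2.CHAIN_APPROX_NONE)
      for k in cs:
        if 2000<cv2.contourArea(k)<200000:
            e=cv2.fitEllipse(k); u,v=(np.array(e[0])+.5)/8-.5+[240,115]
            if abs(u-291)<6 and abs(v-188)<6: print(th,inv,round(u,1),round(v,1),(np.array(e[1])/8).round(1), onz(m,u,v,.022)[:2].round(4),onz(m,u,v,.026)[:2].round(4))
print(np.linalg.norm(proj(m,[.55,.268,.026])-proj(m,[.55,.278,.026]))/10)
E
```

```text
area 6193.0 ((290.54998779296875, 182.85000610351562), (106.49029541015625, 61.94255828857422), 81.8698959350586)
70 0 291.3 187.7 [22.4 22.8] [0.5484 0.2643] [0.5494 0.2644]
70 0 291.2 187.5 [31.1 32.2] [0.5486 0.2643] [0.5496 0.2644]
70 1 291.2 187.5 [30.9 32. ] [0.5486 0.2643] [0.5496 0.2644]
70 1 291.3 187.7 [22.7 23.1] [0.5484 0.2643] [0.5494 0.2644]
85 0 291.2 187.7 [21.7 22.1] [0.5485 0.2643] [0.5494 0.2644]
85 0 291.3 187.7 [15.1 15.9] [0.5485 0.2642] [0.5494 0.2643]
85 0 291.3 188.3 [38.2 40. ] [0.5478 0.2643] [0.5488 0.2643]
85 0 291.2 187.5 [31.8 32.9] [0.5487 0.2643] [0.5496 0.2644]
85 1 291.3 187.0 [16.  16.4] [0.5492 0.2643] [0.5502 0.2643]
85 1 291.3 188.3 [38.2 40. ] [0.5479 0.2643] [0.5488 0.2643]
85 1 291.2 187.5 [31.6 32.7] [0.5487 0.2643] [0.5496 0.2644]
85 1 291.2 187.7 [21.9 22.4] [0.5485 0.2643] [0.5494 0.2644]
100 0 291.2 187.7 [20.8 21.2] [0.5485 0.2643] [0.5494 0.2644]
100 0 291.4 188.9 [14.  16.4] [0.5472 0.2641] [0.5482 0.2642]
100 0 291.3 187.9 [39.4 40.5] [0.5482 0.2643] [0.5492 0.2643]
100 0 291.2 187.4 [32.7 33.7] [0.5487 0.2643] [0.5497 0.2644]
100 1 291.4 188.6 [14.2 16.3] [0.5475 0.2642] [0.5484 0.2642]
100 1 291.3 187.8 [39.5 40.4] [0.5483 0.2643] [0.5493 0.2643]
100 1 291.2 187.4 [32.5 33.5] [0.5487 0.2643] [0.5497 0.2644]
100 1 291.2 187.7 [21.1 21.4] [0.5485 0.2643] [0.5494 0.2644]
115 0 291.5 188.5 [40.6 42.7] [0.5476 0.2641] [0.5486 0.2641]
115 1 291.7 188.4 [40.9 42.4] [0.5477 0.2639] [0.5486 0.2639]
1.0081552182146933
```

View pics/w2c.png

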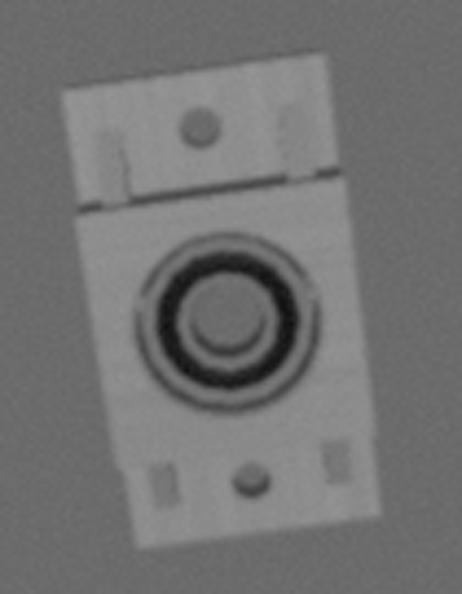

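```bash
python3 -m jog '[[[0,0.45,0.28],0,1],[[2,0,0],-4,1],[[3,0,0],-4,1],[[3,0,0],0,1],[[3,0,0],0,1],[[3,0,0],0,1],[[3,0,0],0,1],[[2,0,0],0,1],[[0.6,0,0],0,1],[[0,0,0],0,1]]'
python3 - <<'E'
from h import *
s=state();print(s["t"],s["tool_pos"],Rt(s["tcp_rot"]).round(3))
m=camera_model("wrist");im=snapshot("wrist");cv2.imwrite("pics/w3.png",im[:,:,::-1]);
E
```

```text
t: 3.95
tool_pos: [0.5489, 0.2597, 0.0093]
tcp_rot: [-0.05, -0.705, -0.048, 0.706]
force: [0.5, -0.0, -0.0]
width: 0.0939
3.95 [0.54893394 0.25973128 0.00932938] [[-0.001  0.138 -0.99 ]
 [-0.002 -0.99  -0.138]
 [-1.     0.001  0.001]]
```

View pics/w3.png

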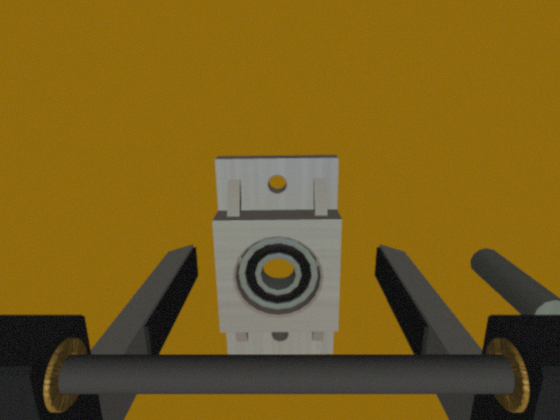

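Block now sits square between the jaws, its middle (278) left of the jaw middle (287); bearing at (278,272). Check the residual offset.

```bash
python3 - <<'E'
from h import *
s=state();print(s["t"],s["tool_pos"]);m=camera_model("wrist");R=Rt(s["tcp_rot"])
im=cv2.imread("pics/w3.png");g=cv2.cvtColor(im,cv2.COLOR_BGR2GRAY)
c=g[225:325,220:340];big=cv2.resize(c,None,fx=6,fy=6,interpolation=cv2.INTER_CUBIC)
for th in (70,85,100):
  _,b=cv2.threshold(big,th,255,0)
  cs,h=cv2.findContours(b,cv2.RETR_CCOMP,cv2.CHAIN_APPROX_NONE)
  for k in cs:
    if 8000<cv2.contourArea(k)<300000:
      e=cv2.fitEllipse(k);u,v=(np.array(e[0])+.5)/6-.5+[220,225]
      if abs(u-278)<6 and abs(v-272)<8:
        p=onz(m,u,v,.022);print(th,round(u,1),round(v,1),(np.array(e[1])/6).round(1),p.round(4),(R.T@(p-s["tool_pos"])*1000).round(1))
E
```

```text
4.0 [0.54966972 0.26061349 0.01024071]
70 277.8 273.5 [42.1 45.8] [0.5489 0.2651 0.022 ] [-11.8  -4.6   0.2]
70 277.7 277.0 [23.6 32.2] [0.547  0.2649 0.022 ] [-11.8  -4.6   2.1]
70 277.7 274.4 [74.6 81.7] [0.5484 0.2651 0.022 ] [-11.8  -4.6   0.6]
70 277.8 273.0 [59.4 65.7] [0.5492 0.2651 0.022 ] [-11.8  -4.6  -0.1]
85 277.8 273.5 [41.2 45.1] [0.5489 0.2651 0.022 ] [-11.8  -4.6   0.2]
85 277.7 276.9 [25.  33.5] [0.547  0.2649 0.022 ] [-11.8  -4.6   2. ]
85 277.7 274.2 [75.4 82. ] [0.5485 0.2651 0.022 ] [-11.8  -4.6   0.6]
85 277.8 273.0 [60.2 66.5] [0.5491 0.2652 0.022 ] [-11.8  -4.6  -0.1]
100 277.8 273.6 [40.1 44. ] [0.5488 0.2651 0.022 ] [-11.8  -4.6   0.2]
100 277.7 276.2 [27.6 34.7] [0.5474 0.265  0.022 ] [-11.8  -4.7   1.7]
100 277.8 274.5 [75.3 82.4] [0.5483 0.2651 0.022 ] [-11.8  -4.6   0.7]
100 277.8 273.0 [61.3 67.4] [0.5491 0.2652 0.022 ] [-11.8  -4.6  -0.1]
```

```bash
python3 -m jog '[[[0.3,-0.45,0],0,1],[[0.2,0,0],0,1],[[0,0,0],0,0],[[0,0,0],0,0],[[0,0,0],0,0],[[0,0,0],0,0],[[0,0,0],0,0],[[0,0,0],0,0],[[0,0,0],0,0]]'
```

```text
t: 4.9
tool_pos: [0.5486, 0.2657, 0.0046]
tcp_rot: [-0.05, -0.705, -0.049, 0.705]
force: [0.0, -2.8, 2.3]
width: 0.06
```

```bash
python3 -m jog '[[[-1,0,0],0,0],[[-2.5,0,0],0,0],[[-3,0,0],0,0],[[-2.5,0,0],0,0],[[-1.5,1,0.3],0,0],[[0,2.5,0.8],0,0],[[0,3.5,1.1],0,0],[[0,3.5,1.1],0,0],[[0,3.5,1.1],0,0],[[0,3.5,1.1],0,0],[[0,3.5,1.1],0,0],[[0,3.5,1.1],0,0]]'
python3 -m jog '[[[0,2.6,0.8],0,0],[[0,1.3,0.4],0,0],[[0,0,0],0,0],[[0,0,0],0,0]]'
python3 - <<'E'
from h import *
import pickle
P=[]
for i in range(2):
  s=state();P.append(s["tool_pos"])
  for n in ["side","scene"] if i==0 else ["wrist"]:
    im=snapshot(n);cv2.imwrite(f"pics/{n}4.png",im[:,:,::-1]);pickle.dump(camera_model(n),open(f"{n}4.pkl","wb"))
print(s["t"],P,s["force"],s["width"])
print(Rt(s["tcp_rot"]).round(3))
a=cv2.imread("pics/side4.png")[160:260,220:370];b=cv2.imread("pics/scene4.png")[130:230,190:340]
cv2.imwrite("pics/4c.png",np.vstack([cv2.resize(i,None,fx=4,fy=3*4/4,interpolation=cv2.INTER_CUBIC) for i in (a,b)]))
E
```

```text
t: 6.1
tool_pos: [0.5053, 0.0114, 0.1093]
tcp_rot: [-0.05, -0.705, -0.05, 0.706]
force: [1.0, -0.1, -3.6]
width: 0.0599
t: 6.5
tool_pos: [0.5004, -0.0256, 0.1095]
tcp_rot: [0.05, 0.705, 0.05, -0.705]
force: [0.3, 0.2, -4.0]
width: 0.0597
6.6 [array([ 0.50042219, -0.02564619,  0.10948569]), array([ 0.50060615, -0.02485837,  0.10948873])] [-0.26223906 -0.43256674 -4.26118952] 0.05975993915136647
[[ 0.     0.143 -0.99 ]
 [ 0.001 -0.99  -0.143]
 [-1.    -0.001 -0.001]]
```

View pics/4c.png

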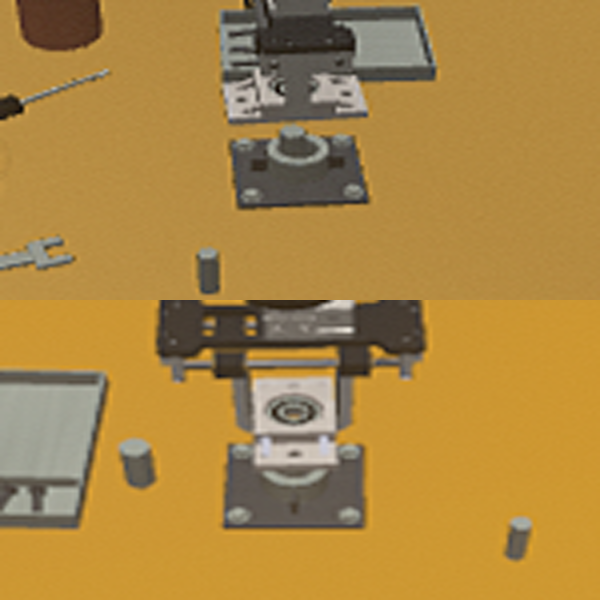

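View pics/wrist4.png

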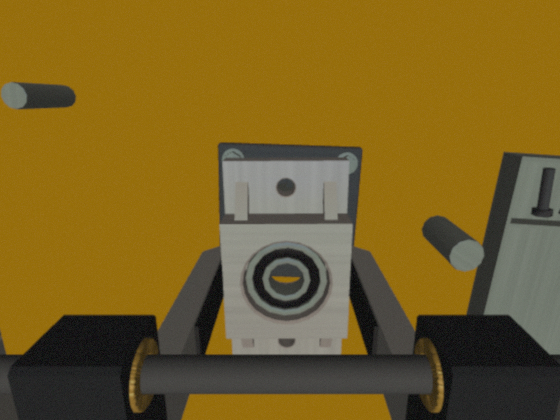

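Block held level over the stand; bearing in it at about (286,278) in the wrist view, so the same camera can tell where the block's axis is relative to the drift measured before.

```bash
python3 - <<'E'
from h import *
import pickle
m=pickle.load(open("wrist4.pkl","rb"));s=state();R=Rt(s["tcp_rot"])
im=cv2.imread("pics/wrist4.png");g=cv2.cvtColor(im,cv2.COLOR_BGR2GRAY)
c=g[230:330,230:345];big=cv2.resize(c,None,fx=6,fy=6,interpolation=cv2.INTER_CUBIC)
for th in (70,85,100):
  _,b=cv2.threshold(big,th,255,0)
  cs,h=cv2.findContours(b,cv2.RETR_CCOMP,cv2.CHAIN_APPROX_NONE)
  for k in cs:
    if 30000<cv2.contourArea(k)<300000:
      e=cv2.fitEllipse(k);u,v=(np.array(e[0])+.5)/6-.5+[230,230]
      p=onz(m,u,v,.127);print(th,round(u,1),round(v,1),(np.array(e[1])/6).round(1),p.round(4),(R.T@(p-s["tool_pos"])*1000).round(1))
print(s["tool_pos"])
E
```

```text
70 285.9 278.8 [43.1 47.2] [ 0.5004 -0.0245  0.127 ] [-17.5  -0.5   0.1]
70 285.9 278.2 [60.4 67.2] [ 0.5007 -0.0245  0.127 ] [-17.5  -0.5  -0.2]
85 285.9 278.8 [42.3 46.5] [ 0.5004 -0.0245  0.127 ] [-17.5  -0.5   0.1]
85 286.0 279.0 [31.5 35.3] [ 0.5003 -0.0245  0.127 ] [-17.5  -0.5   0.2]
85 285.9 278.3 [61.3 67.9] [ 0.5007 -0.0245  0.127 ] [-17.5  -0.5  -0.2]
100 285.9 278.8 [41.4 45.7] [ 0.5004 -0.0245  0.127 ] [-17.5  -0.5   0.1]
100 285.9 278.9 [32.6 36.3] [ 0.5003 -0.0245  0.127 ] [-17.5  -0.5   0.1]
100 285.9 278.3 [62.2 68.7] [ 0.5007 -0.0245  0.127 ] [-17.5  -0.5  -0.2]
[ 0.50056855 -0.02499101  0.10948395]
```

```bash
python3 -m jog '[[[0,0.5,0],0,0],[[1.5,0,0],0,0],[[1.5,0,0],0,0],[[0.8,0,0],0,0],[[0,0,0],0,0],[[0,0,0],0,0]]'
python3 -m jog '[[[0.1,0,0],0,0],[[0.1,0,0],0,0],[[0.1,0,0],0,0],[[0.1,0,0],0,0],[[0,0,0],0,0]]'
```

```text
t: 7.25
tool_pos: [0.5012, -0.0319, 0.0716]
tcp_rot: [0.05, 0.705, 0.05, -0.705]
force: [-0.8, -0.0, -4.1]
width: 0.0597
t: 7.75
tool_pos: [0.5008, -0.0321, 0.0674]
tcp_rot: [-0.05, -0.705, -0.05, 0.705]
force: [-0.4, -0.1, -4.2]
width: 0.0599
```

```bash
python3 -m jog '[[[0,-0.2,0],0,0],[[0,0,0],0,0],[[0.1,0,0],0,0],[[0.1,0,0],0,0],[[0,0,0],0,0]]'
python3 -m jog '[[[0.1,0,0],0,0],[[0.1,0,0],0,0],[[0,0,0],0,0]]'
```

```text
t: 8.25
tool_pos: [0.5005, -0.0301, 0.0653]
tcp_rot: [-0.05, -0.705, -0.05, 0.705]
force: [0.3, -0.1, -2.8]
width: 0.06
t: 8.55
tool_pos: [0.5005, -0.0301, 0.0633]
tcp_rot: [-0.05, -0.705, -0.05, 0.705]
force: [-0.3, -0.4, -4.1]
width: 0.0601
```

```bash
python3 -m jog '[[[0.1,0,0],0,0],[[0.1,0,0],0,0],[[0.1,0,0],0,0],[[0.1,0,0],0,0],[[0.1,0,0],0,0],[[0,0,0],0,0]]'
python3 -m jog '[[[0.1,0,0],0,0],[[0.1,0,0],0,0],[[0,0,0],0,0]]'
```

```text
t: 9.15
tool_pos: [0.5005, -0.0301, 0.0583]
tcp_rot: [-0.05, -0.705, -0.05, 0.705]
force: [-0.0, 0.5, -3.6]
width: 0.0598
t: 9.45
tool_pos: [0.5009, -0.0301, 0.0568]
tcp_rot: [0.05, 0.706, 0.05, -0.705]
force: [-0.9, 0.4, 1.7]
width: 0.0588
```

```bash
python3 - <<'E'
from h import *
s=state();print(s["tool_pos"],s["force"],s["wrist_torque"])
for n in ["side","scene","wrist"]:
    im=snapshot(n);cv2.imwrite(f"pics/{n}5.png",im[:,:,::-1])
a=cv2.imread("pics/side5.png")[160:260,220:370];b=cv2.imread("pics/scene5.png")[130:230,190:340]
cv2.imwrite("pics/5c.png",np.vstack([cv2.resize(i,None,fx=4,fy=3*4/4,interpolation=cv2.INTER_CUBIC) for i in (a,b)]))
E
```

```text
[ 0.50087429 -0.03005849  0.05684678] [-0.85052659  0.41173545  1.65103931] [0.01401205 0.16429184 0.05574298]
```

View pics/5c.png

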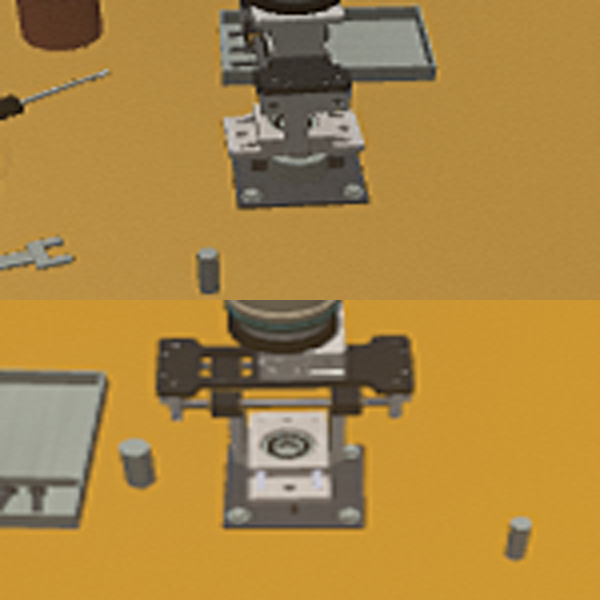

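Contact came at TCP z 0.057, as it must for drift against bearing (0.0576); the block is over the drift. Press on slowly.

```bash
python3 -m jog '[[[0.1,0,0],0,0],[[0.1,0,0],0,0],[[0,0,0],0,0]]'; python3 -m jog '[[[0.1,0,0],0,0],[[0.1,0,0],0,0],[[0.1,0,0],0,0],[[0,0,0],0,0]]'; python3 -m jog '[[[0.1,0,0],0,0],[[0.1,0,0],0,0],[[0.1,0,0],0,0],[[0,0,0],0,0]]'
```

```text
t: 9.9
tool_pos: [0.501, -0.0301, 0.0546]
tcp_rot: [0.05, 0.706, 0.05, -0.705]
force: [-0.8, 0.1, 3.1]
width: 0.0599
t: 10.3
tool_pos: [0.5007, -0.0301, 0.0511]
tcp_rot: [0.05, 0.705, 0.05, -0.705]
force: [-0.6, 0.3, -1.2]
width: 0.06
t: 10.7
tool_pos: [0.5002, -0.0301, 0.0481]
tcp_rot: [-0.05, -0.705, -0.05, 0.706]
force: [0.8, 0.4, -3.4]
width: 0.0596
```

```bash
python3 -m jog '[[[0.1,0,0],0,0],[[0.1,0,0],0,0],[[0.1,0,0],0,0],[[0,0,0],0,0]]'; python3 -m jog '[[[0.1,0,0],0,0],[[0,0,0],0,0]]'; python3 -m jog '[[[0.1,0,0],0,0],[[0,0,0],0,0]]'
```

```text
t: 11.1
tool_pos: [0.5005, -0.0301, 0.0454]
tcp_rot: [-0.05, -0.705, -0.05, 0.705]
force: [-0.6, 0.5, -2.9]
width: 0.0596
t: 11.3
tool_pos: [0.5007, -0.0301, 0.0445]
tcp_rot: [0.05, 0.705, 0.05, -0.705]
force: [1.1, 0.3, -3.3]
width: 0.0594
t: 11.5
tool_pos: [0.5008, -0.0301, 0.0441]
tcp_rot: [0.05, 0.706, 0.05, -0.705]
force: [-0.3, 0.2, 3.3]
width: 0.0597
```

```bash
python3 -m jog '[[[0.1,0,0],0,0],[[0,0,0],0,0]]'; python3 -m jog '[[[0.1,0,0],0,0],[[0,0,0],0,0]]';  python3 -m jog '[[[0.1,0,0],0,0],[[0,0,0],0,0]]';python3 - <<'E'
from h import *
for n in ["side","wrist"]:
    im=snapshot(n);cv2.imwrite(f"pics/{n}6.png",im[:,:,::-1])
a=cv2.imread("pics/side6.png")[160:260,220:370]
cv2.imwrite("pics/6c.png",cv2.resize(a,None,fx=4,fy=4,interpolation=cv2.INTER_CUBIC))
E
```

```text
t: 11.7
tool_pos: [0.5008, -0.0301, 0.0441]
tcp_rot: [0.05, 0.706, 0.05, -0.705]
force: [-2.6, -0.5, 14.9]
width: 0.0598
t: 11.9
tool_pos: [0.5008, -0.0301, 0.044]
tcp_rot: [0.05, 0.706, 0.05, -0.705]
force: [-6.0, 1.5, 25.7]
width: 0.0598
t: 12.1
tool_pos: [0.5009, -0.03, 0.0439]
tcp_rot: [0.05, 0.706, 0.05, -0.705]
force: [-7.6, 0.6, 34.7]
width: 0.0598
```

View pics/6c.png

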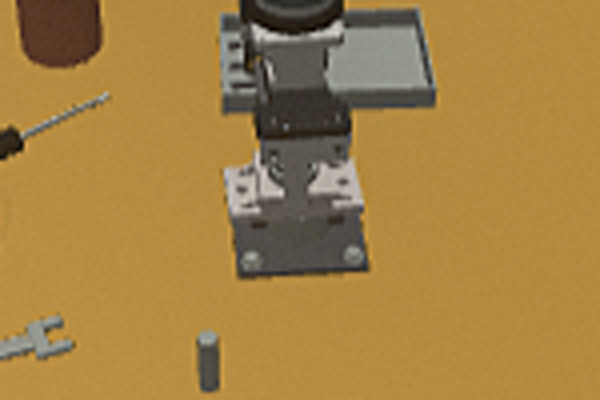

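View pics/wrist6.png

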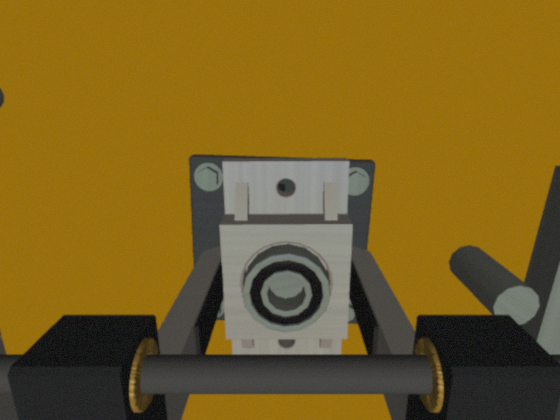

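Seated: z stopped dead at 0.044 with 35 N, and the wrist view shows the bearing standing proud at (286,285). Relieve the push, open, rise.

```bash
python3 -m jog '[[[-0.2,0,0],0,0],[[-0.15,0,0],0,0],[[0,0,0],0,0]]'; python3 -m jog '[[[0,0,0],0,0.9],[[0,0,0],0,0.9],[[0,0,0],0,0.9],[[0,0,0],0,0.9],[[0,0,0],0,0.9]]'; python3 -m jog '[[[-1,0,0],0,0.9],[[-2,0,0],0,0.9],[[-2,0,0],0,0.9],[[-1.5,0,0],0,0.9],[[0,0,0],0,0.9],[[0,0,0],0,0.9]]'
python3 - <<'E'
from h import *
import pickle
s=state();print(s["tool_pos"])
pickle.dump(camera_model("wrist"),open("w7.pkl","wb"))
for n in ["wrist","side"]:
    im=snapshot(n);cv2.imwrite(f"pics/{n}7.png",im[:,:,::-1])
m=pickle.load(open("w7.pkl","rb"));R=Rt(s["tcp_rot"])
im=cv2.imread("pics/wrist7.png");g=cv2.cvtColor(im,cv2.COLOR_BGR2GRAY)
c=g[170:320,210:360];big=cv2.resize(c,None,fx=6,fy=6,interpolation=cv2.INTER_CUBIC)
for th in (70,85,100):
  _,b=cv2.threshold(big,th,255,0)
  cs,h=cv2.findContours(b,cv2.RETR_CCOMP,cv2.CHAIN_APPROX_NONE)
  for k in cs:
    if 15000<cv2.contourArea(k)<300000:
      e=cv2.fitEllipse(k);u,v=(np.array(e[0])+.5)/6-.5+[210,170]
      p=onz(m,u,v,.075);print(th,round(u,1),round(v,1),(np.array(e[1])/6).round(1),p.round(4),(R.T@(p-s["tool_pos"])*1000).round(1))
E
```

```text
t: 12.5
tool_pos: [0.5009, -0.0301, 0.044]
tcp_rot: [0.05, 0.706, 0.05, -0.705]
force: [0.2, 0.5, -0.8]
width: 0.0597
t: 13.0
tool_pos: [0.5006, -0.0301, 0.0439]
tcp_rot: [-0.05, -0.705, -0.05, 0.705]
force: [0.5, -0.0, -0.4]
width: 0.0843
t: 13.6
tool_pos: [0.5007, -0.0301, 0.1093]
tcp_rot: [0.05, 0.706, 0.05, -0.705]
force: [-0.1, 0.2, -0.6]
width: 0.0848
[ 0.50074448 -0.03008732  0.10933913]
70 285.9 239.7 [34.9 37. ] [ 0.5005 -0.0296  0.075 ] [34.3 -0.6  0.2]
70 285.9 239.3 [48.9 52.5] [ 0.5007 -0.0295  0.075 ] [34.3 -0.6 -0. ]
85 285.9 239.6 [34.1 36.3] [ 0.5005 -0.0296  0.075 ] [34.3 -0.6  0.2]
85 288.2 177.4 [ 17.8 136.8] [ 0.5394 -0.0255  0.075 ] [ 34.4   0.8 -38.8]
85 285.9 239.3 [49.6 53.2] [ 0.5007 -0.0295  0.075 ] [34.3 -0.6 -0. ]
100 285.9 239.6 [33.3 35.4] [ 0.5005 -0.0296  0.075 ] [34.3 -0.6  0.2]
100 288.4 177.2 [ 17.2 137.7] [ 0.5395 -0.0256  0.075 ] [ 34.4   1.  -39. ]
100 285.9 239.2 [50.5 54. ] [ 0.5007 -0.0295  0.075 ] [34.3 -0.6 -0. ]
```

View pics/wrist7.png

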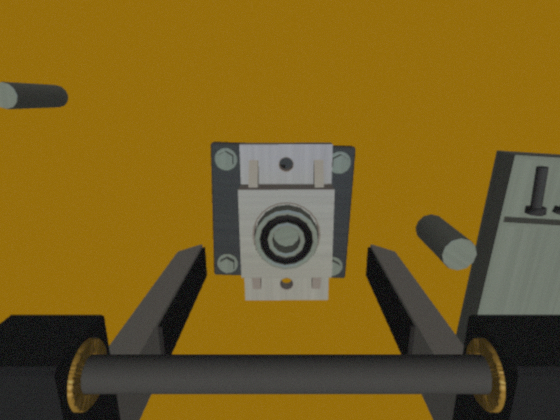

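Bearing centre (286,239) lies right under the TCP (within 0.6 mm). Descend to just above the block's top and close.

```bash
python3 -m jog '[[[1.5,-0.05,0],0,0.9],[[1.5,0,0],0,0.9],[[0.8,0,0],0,0.7],[[0.3,0,0],0,0.6],[[0,0,0],0,0.6],[[0,0,0],0,0.6]]'; python3 -m jog '[[[0,0,0],0,0],[[0,0,0],0,0],[[0,0,0],0,0],[[0,0,0],0,0],[[0,0,0],0,0]]'
```

```text
t: 14.3
tool_pos: [0.5008, -0.0296, 0.0682]
tcp_rot: [0.05, 0.705, 0.05, -0.705]
force: [0.3, -0.3, 0.0]
width: 0.0579
t: 14.8
tool_pos: [0.5009, -0.0296, 0.0684]
tcp_rot: [0.05, 0.706, 0.05, -0.705]
force: [-0.4, -0.2, 3.4]
width: 0.0387
```

```bash
python3 -m jog '[[[-0.3,0,0],0,0],[[-0.5,0,0],0,0],[[-1.2,0,0],0,0],[[-2,0,0],0,0],[[-2,0,0],0,0],[[0,0,0],0,0],[[0,0,0],0,0]]'
python3 - <<'E'
from h import *
s=state();print(s["tool_pos"],s["force"],s["width"])
for n in ["wrist","side"]:
    im=snapshot(n);cv2.imwrite(f"pics/{n}8.png",im[:,:,::-1])
a=cv2.imread("pics/side8.png")[160:260,220:370]
cv2.imwrite("pics/8c.png",np.vstack([cv2.resize(a,None,fx=2.8,fy=2.0,interpolation=cv2.INTER_CUBIC),cv2.imread("pics/wrist8.png")[:395,70:490]]))
E
```

```text
t: 15.5
tool_pos: [0.5008, -0.0296, 0.1285]
tcp_rot: [0.05, 0.706, 0.05, -0.705]
force: [-0.1, -0.6, -0.8]
width: 0.039
[ 0.50077084 -0.02958164  0.12850807] [-0.08041074 -0.56777542 -0.77424919] 0.03898467244823981
```

View pics/8c.png

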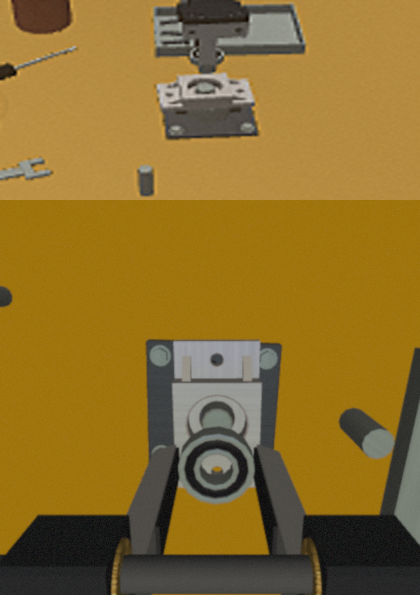

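Bearing is held level in the fingers (jaw opening 39 mm), the empty block stays on the stand with the drift showing in it. On to the tray.

```bash
python3 -m jog '[[[0,1.2,0.5],0,0],[[0,2.5,1],0,0],[[0,3,1.2],0,0],[[0,3,1.2],0,0],[[0,3,1.2],0,0],[[0,3,1.2],0,0],[[0,3,1.2],0,0],[[0,2.5,1],0,0],[[0,1.5,0.5],0,0],[[0,0,0],0,0],[[0,0,0],0,0]]'
python3 - <<'E'
from h import *
import pickle
s=state();print(s["tool_pos"],s["force"],s["width"])
pickle.dump(camera_model("wrist"),open("w9.pkl","wb"))
im=snapshot("wrist");cv2.imwrite(f"pics/wrist9.png",im[:,:,::-1])
E
```

```text
t: 16.7
tool_pos: [0.4425, -0.2667, 0.1274]
tcp_rot: [-0.049, -0.705, -0.05, 0.706]
force: [-1.0, 0.2, -0.5]
width: 0.0387
[ 0.44253179 -0.2667065   0.12739723] [-1.02179009  0.22660217 -0.53381897] 0.03868333127687821
```

View pics/wrist9.png

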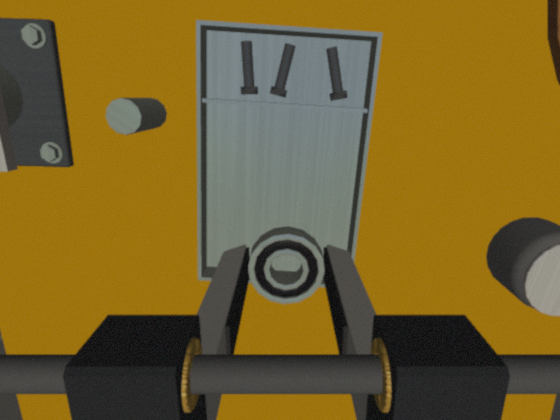

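```bash
python3 - <<'E'
from h import *
import pickle
m=pickle.load(open("w9.pkl","rb"));s=state()
for u,v,z in [(205,100,.019),(367,110,.019),(203,280,.024),(205,268,.003),(352,268,.003),(208,108,.003),(360,115,.003)]: print((u,v),onz(m,u,v,z).round(4))
print("TCP foot px",proj(m,[s["tool_pos"][0],s["tool_pos"][1],.003]))
E
```

```text
(205, 100) [ 0.5153 -0.1949  0.019 ]
(367, 110) [ 0.525  -0.3159  0.019 ]
(203, 280) [ 0.3694 -0.2056  0.024 ]
(205, 268) [ 0.3699 -0.2028  0.003 ]
(352, 268) [ 0.3884 -0.3334  0.003 ]
(208, 108) [ 0.509  -0.1944  0.003 ]
(360, 115) [ 0.5204 -0.3146  0.003 ]
TCP foot px [285.95779475 199.76673871]
```

```bash
python3 -m jog '[[[0.5,-0.5,-0.4],0,0],[[2,0,0],0,0],[[3,0,0],0,0],[[3,0,0],0,0],[[2,0,0],0,0],[[0.8,0,0],0,0],[[0,0,0],0,0],[[0,0,0],0,0]]'; python3 -m jog '[[[0.1,0,0],0,0],[[0.1,0,0],0,0],[[0.1,0,0],0,0],[[0,0,0],0,0]]'; python3 -m jog '[[[0.05,0,0],0,0],[[0,0,0],0,0],[[0,0,0],0,0]]'
```

```text
t: 17.55
tool_pos: [0.4473, -0.261, 0.0156]
tcp_rot: [0.05, 0.706, 0.05, -0.705]
force: [-0.1, -0.3, -0.2]
width: 0.0391
t: 17.95
tool_pos: [0.4466, -0.2616, 0.0122]
tcp_rot: [0.05, 0.706, 0.05, -0.705]
force: [-0.9, -0.0, -1.2]
width: 0.0389
t: 18.25
tool_pos: [0.4465, -0.2615, 0.0115]
tcp_rot: [0.05, 0.705, 0.05, -0.705]
force: [-0.3, 0.2, -0.9]
width: 0.0388
```

```bash
python3 -m jog '[[[0.1,0,0],0,0],[[0.1,0,0],0,0],[[0,0,0],0,0]]'; python3 -m jog '[[[0.05,0,0],0,0],[[0,0,0],0,0],[[0,0,0],0,0]]';python3 -m jog '[[[0.05,0,0],0,0],[[0,0,0],0,0],[[0,0,0],0,0]]'
```

```text
t: 18.55
tool_pos: [0.4464, -0.2614, 0.0093]
tcp_rot: [-0.05, -0.705, -0.05, 0.705]
force: [-0.1, 0.6, -1.4]
width: 0.0391
t: 18.85
tool_pos: [0.4466, -0.2614, 0.009]
tcp_rot: [0.05, 0.705, 0.05, -0.705]
force: [-0.0, -0.4, -0.3]
width: 0.039
t: 19.15
tool_pos: [0.4466, -0.2614, 0.0085]
tcp_rot: [0.05, 0.705, 0.05, -0.705]
force: [0.3, -0.4, -1.4]
width: 0.0391
```

```bash
python3 -m jog '[[[0.05,0,0],0,0],[[0,0,0],0,0],[[0,0,0],0,0]]'; python3 -m jog '[[[0.05,0,0],0,0],[[0,0,0],0,0],[[0,0,0],0,0]]'; python3 -m jog '[[[0.05,0,0],0,0],[[0,0,0],0,0],[[0,0,0],0,0]]'
```

```text
t: 19.45
tool_pos: [0.4466, -0.2614, 0.0084]
tcp_rot: [0.05, 0.705, 0.05, -0.705]
force: [-0.9, 0.4, 4.8]
width: 0.0389
t: 19.75
tool_pos: [0.4466, -0.2615, 0.0083]
tcp_rot: [0.05, 0.705, 0.05, -0.705]
force: [-2.5, 1.2, 9.5]
width: 0.0387
t: 20.05
tool_pos: [0.4466, -0.2614, 0.0083]
tcp_rot: [0.05, 0.705, 0.05, -0.705]
force: [-2.8, 1.8, 15.5]
width: 0.0389
```

Bearing is on the tray floor at TCP z 0.0084 (expected 0.0085). Relieve, open and withdraw.

```bash
python3 -m jog '[[[-0.1,0,0],0,0],[[-0.03,0,0],0,0],[[0,0,0],0,0],[[0,0,0],0,0.7],[[0,0,0],0,0.7],[[0,0,0],0,0.7],[[0,0,0],0,0.7],[[0,0,0],0,0.7]]'; python3 -m jog '[[[-0.5,0,0],0,0.7],[[-1.5,0,0],0,0.7],[[-3,0,0],0,0.7],[[-4,0,0],0,0.7],[[-4,0,0],0,0.7],[[-3,0,0],0,0.7],[[-1,0,0],0,0.7],[[0,0,0],0,0.7],[[0,0,0],0,0.7]]'
python3 - <<'E'
from h import *
s=state();print(s["t"],s["tool_pos"],s["force"],s["width"])
for n in ["wrist","side","scene"]:
    im=snapshot(n);cv2.imwrite(f"pics/{n}10.png",im[:,:,::-1])
a=cv2.imread("pics/side10.png")[140:260,220:370];b=cv2.imread("pics/scene10.png")[130:240,160:380]
cv2.imwrite("pics/10c.png",np.vstack([cv2.resize(a,(375,300),interpolation=cv2.INTER_CUBIC),cv2.resize(b,(375,188))]))
E
```

```text
t: 20.85
tool_pos: [0.4465, -0.2614, 0.0082]
tcp_rot: [-0.05, -0.705, -0.05, 0.705]
force: [-0.0, -0.7, 0.7]
width: 0.0656
t: 21.75
tool_pos: [0.4458, -0.2611, 0.1773]
tcp_rot: [-0.049, -0.705, -0.05, 0.706]
force: [-0.3, 0.3, -0.5]
width: 0.066
21.75 [ 0.44575672 -0.26106132  0.17730643] [-0.25730819  0.32271081 -0.50422476] 0.065958507319252
```

View pics/wrist10.png

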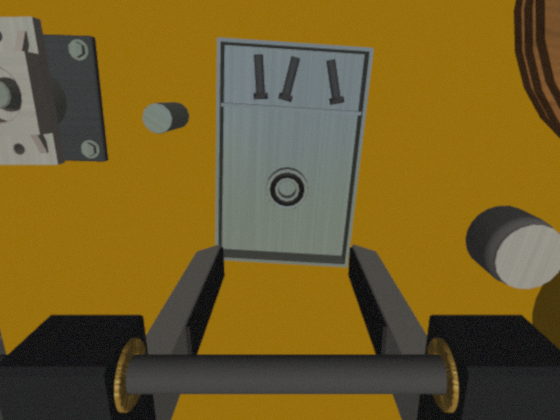

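View pics/10c.png

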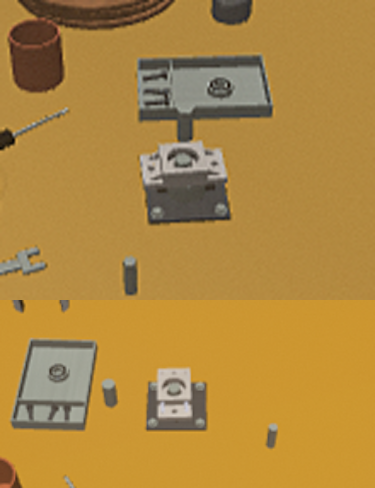

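View pics/scene10.png

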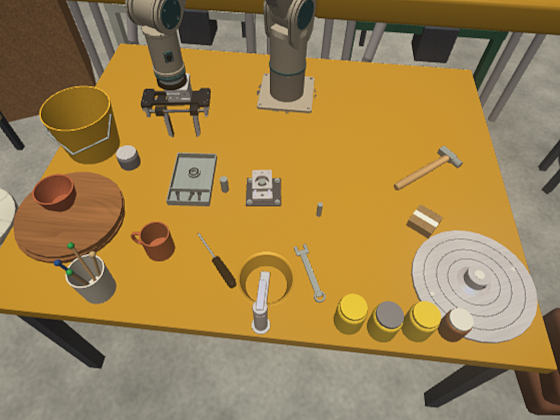

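The bearing lies flat in mid-bay (287,188 in the wrist view). The empty block sits level on the stand with the drift in its pocket, all the bystanders are where they were, and the gripper is clear. Handing in.

```bash
python3 -c "
from station import ctrl; print(ctrl.finish_job())"
```

```text
the job is handed in; nothing more can be done
None
```

The job is done and handed in at about 22 s of the 64 s allowed. I pressed the block down over the drift until it sat on the socket, then lifted the bearing out and laid it flat in the middle of the tray's empty bay.

- **Pressing:** The drift met the bearing at TCP z 0.057, close to the predicted 0.0576. The block stopped dead on the rim at 0.044 (predicted 0.0446), and the highest force I read was about 35 N.
- **Placing:** The bearing touched the tray floor at TCP z 0.0084 (expected 0.0085), with about 15 N read before I let go.
- **Last pictures:** The bearing lies flat in mid-bay, the empty block sits level on the stand over the drift, and the bystanders look unmoved. The gripper is clear, touching nothing.
- **What disagreed:**
  - My first rough positions from the scene and side cameras differed by up to about 20 mm, so I measured with the wrist camera instead.
  - The TCP twice settled 2 to 5 mm off where I meant it to be in y. I corrected this before gripping the block and before fitting it over the drift.
  - The gripper reads 39 mm on the 40 mm bearing.

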